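# Stack the blanks frame and work the two-stage key

## Task

Pick up the loose frame of glass blanks by its carry bar and set it gently on the fixed frame, square with it either way round, with all four feet fully down in the corner posts, and let go of it. Only then work the round two-stage key on the console: press it to its first click (cap down, collar still up) and hold it there for a good second, then press it fully home, hold it a moment and let it spring back up. Leave the bowl, jar and wrench where they are.

Things in the scene. Friction and masses are not known exactly. Their poses are not given: they have to be found in the camera images.
- frame_bar (a point): Centre of the steel carry bar (14 wide, 14 high, 130 mm long, along x) of the loose frame, z up, 103 mm above its feet tips. Frame 150 x 110 mm, 0.55 kg, four square posts (tops 39 mm below this point), yellow tray of glass blanks (58 mm below). Feet under the posts at x +-62, y +-42 mm: round, 14 mm thick, 18 mm long, the last 6 mm tapered. Starts standing on the bench; same after a half turn.
- lower_top (a point): Fixed lower frame, no carry bar: posts and yellow tray like the loose one's, 150 x 110 mm. This point is its centre, level with the post tops, 60 mm above the bench; x along its long side, z up. Post tops at x +-62, y +-42 mm are open square sockets 20 mm wide, 22 mm deep. Loose frame fully down: post shoulders on these post tops, bar centre 85 mm above this point.
- key_top (a point): Centre of the top of the key's round black cap (40 mm diameter), pressed straight down; moves with it. At rest 90 mm above the bench. The cap stands 10 mm above a grey collar (56 mm diameter), the collar 10 mm above a dark bezel, on a fixed green console 100 x 120 mm, 66 mm high.
- key_cap (a joint): First stage: how far the cap is down towards its collar, m, 0 (up) to 0.008 (first click: cap against its stop, its top 2 mm above the collar). Sprung: 1.5 N to start, 4 N at the stop.
- key_collar (a joint): Second stage: how far the collar, with the cap, is down, m, 0 (up) to 0.008 (fully home, collar 2 mm above the bezel). It does not move until the push on the cap exceeds about 11 N; 15 N takes it home. Springs back with the cap when released.
- frame: The loose frame as a whole (see frame_bar for grasping and measures): origin midway between the tips of its four feet, x along its long side, z up.
- bowl: Bystander: red plastic bowl, 90 mm across, 40 mm high, origin at the centre of its underside. Leave alone.
- jar: Bystander: closed amber jar, 56 mm across, 70 mm high, origin at the centre of its underside. Leave alone.
- wrench: Bystander: steel wrench 150 mm long lying flat on the bench between the robot and the work, along its own x. Leave alone.
Not all that is in view belongs to the job. What is shaped like the part that bears key_top but pink or purple is not meant.

How it is judged (in metres and radians):
On the way, in this order (a step that is already met when the one before it is completed fails the run):
1. the loose frame is seated in the fixed frame's four corner posts and let go (horizontal distance between frame_bar and lower_top below 0.008 m and z of frame_bar in the frame of lower_top between 0.08 and 0.0885 m and angle between the x axis of frame_bar and the x axis of lower_top, either way round below 0.1 rad and angle between frame_bar's own z axis and vertical below 0.05 rad and contact force between the fingers and anything else below 0.3 N), for 0.2 s.
2. the key is held at its first click: cap at its stop, collar still up (horizontal distance between frame_bar and lower_top below 0.008 m and z of frame_bar in the frame of lower_top between 0.08 and 0.0885 m and angle between the x axis of frame_bar and the x axis of lower_top, either way round below 0.1 rad and angle between frame_bar's own z axis and vertical below 0.05 rad and value of joint key_cap above 0.006 m and value of joint key_collar below 0.0025 m), for 0.7 s.
3. the key is pressed fully home (horizontal distance between frame_bar and lower_top below 0.008 m and z of frame_bar in the frame of lower_top between 0.08 and 0.0885 m and angle between the x axis of frame_bar and the x axis of lower_top, either way round below 0.1 rad and angle between frame_bar's own z axis and vertical below 0.05 rad and value of joint key_cap above 0.006 m and value of joint key_collar above 0.0065 m), for 0.1 s.
At the end, for the whole second after the job is handed in: The loose frame sits level and fully down in the fixed frame (bar centre within 8 mm sideways of its centre, 80 to 88.5 mm above its post tops, parallel within 0.1 rad either way round, tilt under 0.05 rad), and the key is back up (cap and collar within 2 mm of rest) (horizontal distance between frame_bar and lower_top below 0.008 m and z of frame_bar in the frame of lower_top between 0.08 and 0.0885 m and angle between the x axis of frame_bar and the x axis of lower_top, either way round below 0.1 rad and angle between frame_bar's own z axis and vertical below 0.05 rad and value of joint each of key_cap, key_collar below 0.002 m); the robot touches nothing.
It fails at once if the key's second stage is pressed before the frame is seated (value of joint key_collar above 0.004 m and not (horizontal distance between frame_bar and lower_top below 0.008 m and z of frame_bar in the frame of lower_top between 0.08 and 0.0885 m and angle between the x axis of frame_bar and the x axis of lower_top, either way round below 0.1 rad and angle between frame_bar's own z axis and vertical below 0.05 rad)).
It fails at once if the frame is dropped into place (faster than 0.35 m/s with its feet in the posts' mouths) (horizontal distance between frame_bar and lower_top below 0.02 m and z of frame_bar in the frame of lower_top below 0.103 m and linear speed of frame above 0.35 m/s).
It fails at once if the bowl is moved by more than 30 mm (distance of bowl from where it was at the start of the episode above 0.03 m).
It fails at once if the jar is moved by more than 30 mm (distance of jar from where it was at the start of the episode above 0.03 m).
It fails at once if the wrench is moved by more than 30 mm (distance of wrench from where it was at the start of the episode above 0.03 m).
It also fails if it takes over 58 s, if anything falls off the work surface, if the arm or the gripper's body presses on something with over 40 N, if the wrist force passes 120 N, or if a joint passes its speed limit or range.

## Robot

A 6-joint arm with a two-finger parallel gripper is mounted at the origin on the work surface. World frame = base frame: x ahead of the robot, y to its left, z up, the work surface at z = 0. Lengths are in mm, angles in rad, forces in N, time in s.
With the tool pointing down it reaches from about 325 to 875 mm from the base axis. Payload 4.4 kg.
Tool frame: the origin (TCP) lies on the centre line of the jaws, within the pads' length; the fingertips stand ahead of it and the grasp point (between the pads) lies 6 mm ahead of it (ctrl.tcp_to_tips is the z of the fingertips in the tool frame, in mm); z points along the fingers, y is the direction in which the jaws open and shut (so a half turn about z gives the same grasp; the last joint's range is limited). The gripper opens to 85 mm and grips with 20 to 120 N. Pads are 22 mm wide; open, the fingers measure 114 mm over their backs; the gripper's body (76 mm by 85 mm) begins 54 mm behind the grasp point. The pads swing forward as they close: fully open they stand 13 mm farther back than shut.
Start: joints at [-0.15, 0.207, 1.542, -0, 1.393, -0.15], TCP at [575.002, -0.012, 256.282] pointing down, gripper open.
Joint ranges: [-2.73, 2.73], [-0.86, 2.22], [0.23, 2.46], [-1.11, 4.25], [0.08, 2.63], [-2.82, 2.82]. Speed limits (rad/s): [2.79, 2.79, 3.14, 3.14, 3.14, 3.14].

## Interface

Orientations are given as a 3x3 rotation matrix whose columns are the frame's x, y, z axes.
In Python, from plant import ctrl, sensors, optics gives the robot as it stands. Calls block until the motion is done:
- ctrl.move_ptp(position, orientation): joint-space move of the TCP to a pose.
- ctrl.move_l(position, rot=None, vel=150, threshold=None): straight line of the TCP; rot=None keeps the orientation; vel is the mean speed in mm/s. With threshold (N) it stops when the force on the tool has changed by that much, and returns True; else False.
- ctrl.set_joints(angles): joint-space move.
- ctrl.gripper_to(opening, force=None): finger opening in mm; force is the grip in N (None keeps the last); returns when the fingers have stopped.
- ctrl.hold(seconds).
- ctrl.solve_ik(position, orientation): joint angles nearest the present ones, or None.
- sensors.read_state(): the state.
- optics.grab_frame(name): name is "scene" or "side" or "wrist"; returns (picture, depth): 420x560x3 uint8, red, green, blue; 420x560 float32, mm along the optical axis (not along the pixel's ray), 0 where there is no reading.
- optics.camera_params(name): a dict with "mtx" (3x3 intrinsics, pixels), "R" (3x3) and "t" (3): a world point X has camera coordinates R X + t; the wrist camera has in their place "T_tool_cam" (4x4, takes a point from camera to tool coordinates, whose origin is the TCP and whose axes are the flange's). Camera axes: x right, y down, z forward; pixel columns grow to the right and rows downward; lengths in mm; the calibration is good to about 2 mm. A picture is of the moment at which its call begins: read the wrist's pose just before it. camera_params takes no time and is no camera call.
A pose or a line that the arm cannot do raises ctrl.MotionError and nothing moves.
- ctrl.finish_job(): hands the job in, once; it reports no verdict.
The state is a dict: "t": time; "q": joint angles; "qvel": joint speeds; "tau": joint torques, N m; "eef_pos": TCP position; "eef_rot": TCP orientation; "force": force on the tool from outside, world axes, zero at the start; "wrist_torque": the same for the moment, N m; "grip_width": finger opening in mm.
Only numpy, scipy, OpenCV 4.12 (cv2) and the standard library are available. Lean on these libraries where they do the work, as an engineer would, in place of code of your own. Each camera call takes 0.05 s, during which the arm holds its last target. There are 200 camera calls.

## Working session

There is one attempt and no reset: what is moved stays moved. The work goes in short steps, each a Python script; the robot and the scene stay as the last script left them, time stands still between calls to the robot, and variables do not carry over. Pictures are saved under pics/ and viewed, about 8 in all and at most 12, crops included, and the job is handed in when it is done.

```bash
mkdir -p pics; ls; cat > h.py <<'E'
import numpy as np, cv2
from plant import ctrl, sensors, optics
def shot(n,save=None):
    s=sensors.read_state(); rgb,d=optics.grab_frame(n); p=optics.camera_params(n); K=np.array(p["mtx"])
    if n=="wrist":
        T=np.eye(4);T[:3,:3]=s["eef_rot"];T[:3,3]=s["eef_pos"];T=T@np.array(p["T_tool_cam"])
    else:
        T=np.eye(4);R=np.array(p["R"]);T[:3,:3]=R.T;T[:3,3]=-R.T@np.array(p["t"])
    if save: cv2.imwrite("pics/"+save,rgb[:,:,::-1]); np.savez("pics/"+save[:-4]+".npz",rgb=rgb,d=d,T=T,K=K)
    return rgb,d,T,K
def cloud(d,T,K):
    v,u=np.mgrid[:d.shape[0],:d.shape[1]]
    P=np.stack([(u-K[0,2])/K[0,0]*d,(v-K[1,2])/K[1,1]*d,d],-1)@T[:3,:3].T+T[:3,3]
    P[d<=0]=np.nan
    return P
def load(n):
    z=np.load("pics/"+n+".npz"); return z["rgb"],cloud(z["d"],z["T"],z["K"])
E
python3 - <<'E'
from h import *
for n in("scene","side"): shot(n,n+"0.png")
print(ctrl.tcp_to_tips, sensors.read_state())
E
```

```text
pics
25.0 {'t': 0.1, 'q': array([-1.50470124e-01,  2.07359934e-01,  1.54285420e+00,  3.04457345e-05,
        1.39354510e+00, -1.50502589e-01]), 'qvel': array([-0.00053894, -0.00092171, -0.00534678,  0.00035106, -0.00200312,
        0.00069827]), 'tau': array([-6.50861111e-04, -3.84093010e+01, -2.92548752e+01, -2.51638894e-04,
        4.84987657e-03,  7.72491080e-05]), 'eef_pos': array([5.74337987e+02, 1.15056194e-01, 2.55207128e+02]), 'eef_rot': array([[-2.66850095e-05,  9.99997715e-01, -2.13760178e-03],
       [ 9.99999937e-01,  2.74426496e-05,  3.54406085e-04],
       [ 3.54463936e-04, -2.13759219e-03, -9.99997653e-01]]), 'force': array([-0.17700698,  0.41326559,  0.03504387]), 'wrist_torque': array([-0.0261305 ,  0.00825327,  0.04709667]), 'grip_width': 85.4981752751092}
```

View pics/scene0.png

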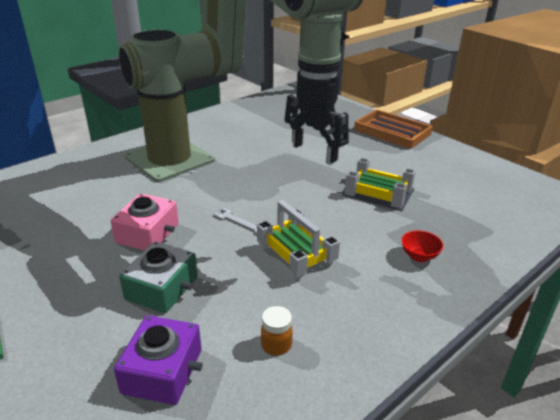

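View pics/side0.png

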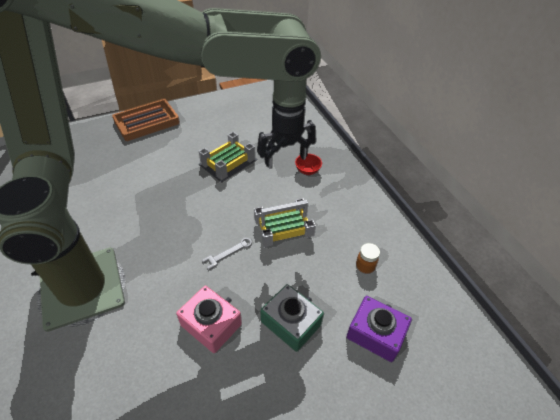

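Scene pixels: the loose frame with its bar is at (297,238) and the fixed frame without a bar at (380,185). There are three consoles: pink (145,220), green (160,272) and purple (160,358). The green one fits the description. I'll take rough positions first, then close wrist views.

```bash
python3 - <<'E'
from h import *
for n,pts in(("scene0",dict(bar=(297,222),lower=(380,185),cap=(157,257),bowl=(422,245),jar=(277,318),wrA=(222,213),barA=(281,207),barB=(316,247))),("side0",dict(bar=(284,209),lower=(228,155),cap=(291,306),bowl=(308,164),jar=(369,252),wr=(228,253)))):
    rgb,P=load(n)
    for k,(u,v) in pts.items(): print(n,k,np.nanmedian(P[v-1:v+2,u-1:u+2].reshape(-1,3),0).round())
E
```

```text
scene0 bar [571. -32.  97.]
scene0 lower [526. 303.  34.]
scene0 cap [ 476. -306.   90.]
scene0 bowl [732. 201.  14.]
scene0 jar [ 730. -226.   71.]
scene0 wrA [322. -49.   0.]
scene0 barA [514. -27. 103.]
scene0 barB [632. -35.  68.]
side0 bar [560. -34. 104.]
side0 lower [512. 314.  31.]
side0 cap [ 461. -304.   89.]
side0 bowl [752. 194.   9.]
side0 jar [ 719. -228.   68.]
side0 wr [388. -47.   5.]
```

```bash
python3 - <<'E'
from h import *
T=np.array(optics.camera_params("wrist")["T_tool_cam"]);print(T.round(3),optics.camera_params("wrist")["mtx"])
R=np.array([[0,1.,0],[1,0,0],[0,0,-1]])
ims=[]
for n,p in(("wcap",(468,-305)),("wbar",(568,-32)),("wlow",(520,308))):
    # aim optical axis at the point
    o=R@T[:3,3]; z=R@T[:3,2]; h=340
    for zt in(h,310,280):
        s=(60-(zt+o[2]))/z[2]
        tgt=np.array([p[0],p[1],0])-o-s*z; tgt[2]=zt
        try: ctrl.move_ptp(tgt,R);break
        except ctrl.MotionError as e: print(n,zt,e)
    ctrl.hold(.3)
    ims.append(shot("wrist",n+".png")[0])
    print(n,tgt,sensors.read_state()["t"])
cv2.imwrite("pics/w3.png",np.hstack([cv2.resize(i[:,:,::-1],(400,300)) for i in ims[:2]]))
E
```

```text
[[ 0.00000e+00 -9.59000e-01 -2.82000e-01  7.20780e+01]
 [ 1.00000e+00 -0.00000e+00  1.00000e-03  5.99000e-01]
 [-1.00000e-03 -2.82000e-01  9.59000e-01 -1.19572e+02]
 [ 0.00000e+00  0.00000e+00  0.00000e+00  1.00000e+00]] [[364.33022713   0.         275.95351475]
 [  0.         364.33022713 206.00903351]
 [  0.           0.           1.        ]]
wcap [ 467.09555972 -259.4464025   340.        ] 1.575
wbar [567.09555972  13.5535975  340.        ] 3.0417
wlow [519.09555972 353.5535975  340.        ] 4.6833
```

View pics/wbar.png

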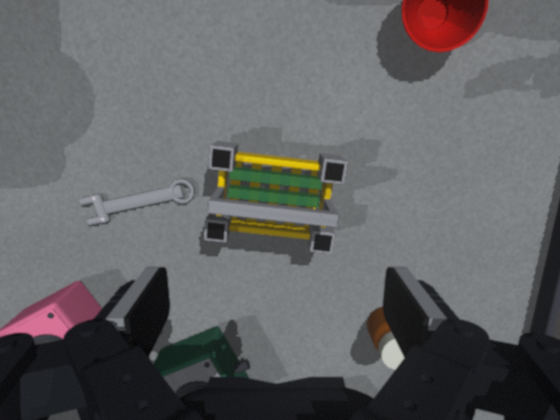

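View pics/wlow.png

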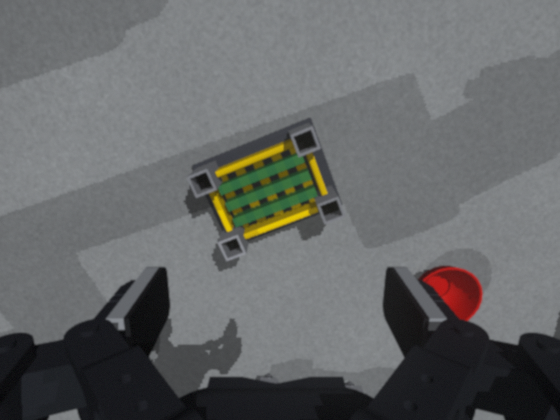

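View pics/wcap.png

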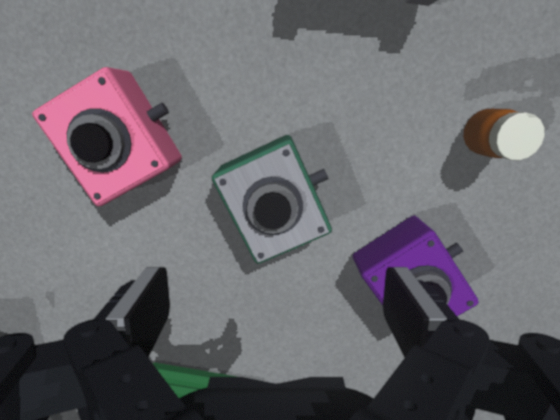

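The three wrist views show:
- **Loose frame:** its bar runs (210,205)–(337,217).
- **Fixed frame:** four open sockets at (304,140), (203,183), (232,247) and (330,209).
- **Console:** the middle one has green sides, with its cap at (272,208). Pink and purple are decoys.

Next I'll fit these from depth.

```bash
python3 - <<'E'
from h import *
def fit(n,c,r,z0,z1):
    rgb,P=load(n)
    m=(np.hypot(P[...,0]-c[0],P[...,1]-c[1])<r)&(P[...,2]>z0)&(P[...,2]<z1)
    Q=P[m]; 
    lab,L,st,ce=cv2.connectedComponentsWithStats(m.astype(np.uint8))
    return m,Q,cv2.minAreaRect(Q[:,:2].astype(np.float32)),np.median(Q[:,2]),[(st[i,4],np.median(P[L==i],0).round(1)) for i in range(1,lab) if st[i,4]>15]
for n in("wbar","scene0","side0"):
    m,Q,r,z,_=fit(n,(568,-32),90,92,115); print("bar",n,r,z, len(Q))
for n in("wbar","wlow"):
    c=(568,-32) if n=="wbar" else (520,308)
    m,Q,r,z,cc=fit(n,c,95,54,68); print("posts",n,r,z,cc)
for n in("wlow","scene0","side0"):
    m,Q,r,z,cc=fit(n,(520,308),95,50,68); print("posts",n,r,z)
for n in("wcap","scene0","side0"):
    m,Q,r,z,cc=fit(n,(468,-305),45,85,96); print("cap",n,r,z,len(Q))
rgb,P=load("wcap"); z=P[200:216,264:280,2]; print(np.nanmedian(z))
K=np.load("pics/wlow.npz");T=K["T"];K=K["K"]
def ray(u,v,z,n):
    T=np.load("pics/"+n+".npz")["T"]; d=T[:3,:3]@np.linalg.inv(K)@[u,v,1]; return (T[:3,3]+d*(z-T[2,3])/d[2])[:2]
print([ray(*p,60,"wlow").round(1) for p in((304,140),(203,183),(232,247),(330,209))], ray(272,208,90,"wcap"))
im=cv2.imread("pics/wlow.png")[100:280,170:370]; im2=cv2.imread("pics/wbar.png")[120:270,190:360]
cv2.imwrite("pics/c1.png",np.hstack([cv2.resize(im,(400,360)),cv2.resize(im2,(400,360))]))
E
```

```text
bar wbar ((564.1168212890625, -26.485042572021484), (14.564825057983398, 131.77748107910156), 83.31824493408203) 111.67660085433153 2117
bar scene0 ((566.3592529296875, -26.99697494506836), (16.81020164489746, 137.0583038330078), 82.40943908691406) 108.95660694503158 464
bar side0 ((563.9095458984375, -28.67953872680664), (20.126813888549805, 132.60084533691406), 83.10118103027344) 106.9004804562345 317
posts wbar ((564.3473510742188, -26.75393295288086), (110.28406524658203, 150.039794921875), 83.28638458251953) 66.29563395834461 [(np.int32(577), array([508.8,  23. ,  66.3])), (np.int32(588), array([629.7,   8.6,  66.3])), (np.int32(36), array([506., -13.,  61.])), (np.int32(38), array([622.9, -27.7,  60.2])), (np.int32(554), array([498.6, -58.7,  66.3])), (np.int32(532), array([620. , -72.9,  66.4]))]
posts wlow ((509.5827941894531, 317.9501953125), (149.9859619140625, 110.23344421386719), 21.746238708496094) 61.76518273198894 [(np.int32(278), array([552.2, 379.8,  62. ])), (np.int32(234), array([443.1, 330.2,  61.7])), (np.int32(300), array([582.8, 303. ,  61.7])), (np.int32(325),
[... 266 characters left out ...]
3815918) 57.024826805122245
posts side0 ((509.4366455078125, 315.04534912109375), (153.39381408691406, 113.94651794433594), 21.97486686706543) 55.85872753228995
cap wcap ((463.9713134765625, -300.9603271484375), (39.0169677734375, 39.16378402709961), 43.20164489746094) 92.06135391059445 1083
cap scene0 ((467.7619934082031, -300.79449462890625), (37.74835968017578, 40.28319549560547), 60.7337760925293) 90.42706486134557 255
cap side0 ((463.3484191894531, -304.0011901855469), (37.877906799316406, 38.32648468017578), 53.666114807128906) 88.6427138065967 207
92.2692902499023
[array([551. , 381.7]), array([438.6, 334.1]), array([468.4, 256.6]), array([582.4, 303.4])] [ 464.14354598 -297.27193425]
```

View pics/c1.png

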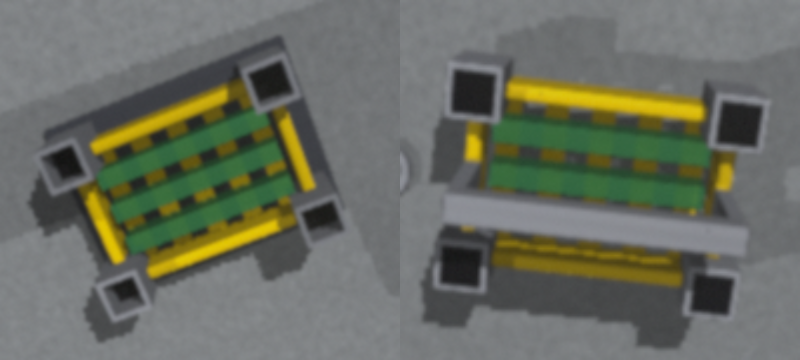

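Both fits match the known sizes (150 x 110 and 130 x 14), so I'll go ahead and grasp.

```bash
cat >> h.py <<'E'
def rot(deg):
    a=np.radians(deg);c,s=np.cos(a),np.sin(a); return np.array([[c,s,0],[s,-c,0],[0,0,-1.]])
def rep(m=""):
    s=sensors.read_state(); print(m,round(s["t"],2),s["eef_pos"].round(1),"yaw",np.degrees(np.arctan2(s["eef_rot"][1,0],s["eef_rot"][0,0])).round(2),"tilt",s["eef_rot"][:2,2].round(4),"F",s["force"].round(1),"g",round(s["grip_width"],1),"q",s["q"].round(2)); return s
E
python3 - <<'E'
from h import *
B=np.array([564.2,-26.6]);
for y in(-6.7,173.3):
    for p,d in((B,0),(np.array([509.6,318.]),28.45)): print(y+d,ctrl.solve_ik([*p,230],rot(y+d)))
y=173.3 if ctrl.solve_ik([*B,230],rot(173.3)) is not None and abs(ctrl.solve_ik([*B,230],rot(173.3))[5])<abs(ctrl.solve_ik([*B,230],rot(-6.7))[5]) else -6.7
ctrl.gripper_to(60,40)
ctrl.move_ptp([*B,230],rot(y)); rep()
ctrl.move_l([*B,109.5],vel=100); ctrl.hold(.2); rep("down")
ctrl.gripper_to(5,70); rep("grip")
ctrl.move_l([*B,125],vel=40); ctrl.move_l([*B,200],vel=120); ctrl.hold(.2); rep("up")
shot("wrist","held.png")
E
```

```text
-6.7 [-2.00323409e-01  2.07732304e-01  1.59607347e+00 -4.44089210e-16
  1.33778688e+00  1.48740998e+00]
21.75 [ 4.13892200e-01  2.81821604e-01  1.50446320e+00 -4.44089210e-16
  1.35530785e+00  1.60507941e+00]
173.3 [-2.00323409e-01  2.07732304e-01  1.59607347e+00 -4.44089210e-16
  1.33778688e+00 -1.65418268e+00]
201.75 [ 4.13892200e-01  2.81821604e-01  1.50446320e+00 -4.44089210e-16
  1.35530785e+00 -1.53651324e+00]
 6.53 [564.6 -25.9 230.5] yaw -6.62 tilt [0.001  0.0003] F [ 1.4  0.4 -0.6] g 60.0 q [-0.2   0.21  1.6   0.    1.34  1.49]
down 8.09 [564.6 -26.7 110.2] yaw -6.7 tilt [ 0.0013 -0.0003] F [-0.5  0.6 -0.6] g 60.1 q [-0.2   0.35  1.69 -0.    1.1   1.49]
grip 8.57 [564.2 -26.7 109.7] yaw -6.7 tilt [ 0.     -0.0001] F [0.  0.2 1.1] g 12.5 q [-0.2   0.35  1.69 -0.    1.1   1.49]
up 10.09 [563.3 -26.4 198.5] yaw -6.7 tilt [-0.0028  0.0005] F [-0.7 -0.4 -7.1] g 12.6 q [-0.2   0.24  1.63 -0.    1.28  1.49]
```

View pics/held.png

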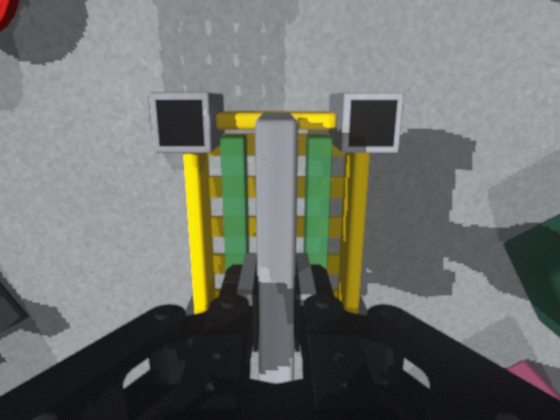

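The frame is held centrally by its bar, with its front posts at (180,122) and (372,122). I'll measure it in tool coordinates.

```bash
python3 - <<'E'
from h import *
z=np.load("pics/held.npz"); Tt=np.array(optics.camera_params("wrist")["T_tool_cam"])
P=cloud(z["d"],Tt,z["K"])
# post tops: expected x 49..75, |y| 29..55, z ~45
for s in(1,-1):
    m=(np.abs(P[...,0]-62)<18)&(np.abs(P[...,1]*s-42)<18)&(P[...,2]>36)&(P[...,2]<49)
    Q=P[m].astype(np.float32); print(s,m.sum(),cv2.minAreaRect(Q[:,:2]),np.median(Q[:,2]))
m=(np.abs(P[...,1])<9)&(P[...,2]>-8)&(P[...,2]<8)&(P[...,0]>20)&(P[...,0]<90)
Q=P[m];print("bar",Q[:,0].max(),np.percentile(Q[:,1],[1,50,99]),np.polyfit(Q[:,0],Q[:,2],1),np.median(Q[:,2]))
E
```

```text
Traceback (most recent call last):
cv2.error: OpenCV(4.12.0) /io/opencv/modules/imgproc/src/convhull.cpp:143: error: (-215:Assertion failed) total >= 0 && (depth == CV_32F || depth == CV_32S) in function 'convexHull'
```

```bash
python3 - <<'E'
from h import *
z=np.load("pics/held.npz"); Tt=np.array(optics.camera_params("wrist")["T_tool_cam"])
P=cloud(z["d"],Tt,z["K"])
for c in((180,100),(152,120),(275,170),(372,100),(220,120)): print(c,P[c[1],c[0]].round(1))
for s in(1,-1):
    m=(np.abs(P[...,0]-62)<22)&(np.abs(P[...,1]*s-42)<20)&(P[...,2]>30)&(P[...,2]<60)
    Q=P[m].astype(np.float32)
    if len(Q)<9: print(len(Q));continue
    zz=np.percentile(Q[:,2],5);Q=Q[np.abs(Q[:,2]-zz)<4]
    print(s,len(Q),zz,cv2.minAreaRect(np.ascontiguousarray(Q[:,:2])))
m=(np.abs(P[...,1])<9)&(P[...,2]>-20)&(P[...,2]<15)&(P[...,0]>20)&(P[...,0]<90)
Q=P[m];print(len(Q))
if len(Q): print("bar",Q[:,0].max(),np.percentile(Q[:,1],[1,50,99]),np.polyfit(Q[:,0],Q[:,2],1),np.median(Q[:,2]))
E
```

```text
(180, 100) [ 72.  -41.8  44.4]
(152, 120) [ 63.6 -54.6  44.1]
(275, 170) [50.  -0.6 -1.5]
(372, 100) [72.  40.8 43. ]
(220, 120) [nan nan nan]
1 3555 42.21181 ((62.123226165771484, 41.50066375732422), (26.5098819732666, 25.556262969970703), 89.97613525390625)
-1 3563 42.19114 ((62.12367248535156, -42.46768569946289), (26.506669998168945, 25.52863121032715), 89.9882583618164)
5699
bar 66.23864867877553 [-7.29753668 -0.31094784  6.38529946] [ 0.01626286 -2.6494219 ] -2.0842623282879202
```

```bash
python3 - <<'E'
from h import *
G=np.array([509.9,318.0]);R=rot(21.75)
ctrl.move_l([564.2,-26.6,215],vel=100)
ctrl.move_l([*G,215],rot=R,vel=180); ctrl.hold(.3)
ctrl.move_l([*G,182],vel=80); ctrl.hold(.4); s=rep("pre")
c=np.array([*G,182])-s["eef_pos"]; 
print("corr",c)
t=np.array([*G,182])+c; ctrl.move_l(t,vel=40); ctrl.hold(.4); s=rep("pre2")
shot("side","pre_side.png")
hit=ctrl.move_l([t[0],t[1],150+c[2]],vel=25,threshold=6); s=rep(f"hit {hit}")
E
```

```text
pre 13.79 [510.1 318.1 182.5] yaw 21.75 tilt [0.0007 0.0003] F [-0.8  0.2 -7.3] g 13.0 q [ 0.41  0.33  1.55 -0.    1.26  1.6 ]
corr [-0.22375352 -0.09794384 -0.45750157]
pre2 14.44 [509.7 317.9 181.5] yaw 21.75 tilt [-0. -0.] F [ 0.3 -0.7 -7.3] g 12.7 q [ 0.41  0.33  1.55 -0.    1.26  1.6 ]
hit True 15.57 [509.4 317.8 151.7] yaw 21.75 tilt [-0.0008 -0.0004] F [0.2 0.6 7.4] g 13.1 q [0.41 0.36 1.57 0.   1.21 1.6 ]
```

Contact came at 151.7 against an expected seat of 151.2, with no sideways force. Next I'll release, back off and check the seat.

```bash
python3 - <<'E'
from h import *
ctrl.gripper_to(45); rep("open"); ctrl.hold(.3); s=rep()
p=s["eef_pos"]; ctrl.move_l([p[0],p[1],300],vel=130)
T=np.array(optics.camera_params("wrist")["T_tool_cam"])
R=s["eef_rot"]; R=rot(21.75)
o=R@T[:3,3]; z=R@T[:3,2]; zt=340; k=(100-(zt+o[2]))/z[2]
t=np.array([509.9,318,0])-o-k*z; t[2]=zt
ctrl.move_l(t,rot=R,vel=200); ctrl.hold(.3)
rgb,d,Tw,K=shot("wrist","seated.png"); P=cloud(d,Tw,K)
for nm,z0,z1 in(("bar",135,160),("posts",95,115)):
    m=(np.hypot(P[...,0]-510,P[...,1]-318)<100)&(P[...,2]>z0)&(P[...,2]<z1); Q=P[m].astype(np.float32)
    A=np.c_[Q[:,:2]-[510,318],np.ones(len(Q))]
    print(nm,cv2.minAreaRect(np.ascontiguousarray(Q[:,:2])),np.median(Q[:,2]),np.linalg.lstsq(A,Q[:,2],rcond=None)[0])
rep()
E
```

```text
open 15.98 [506.4 316.5 147.6] yaw 21.75 tilt [-0.0086 -0.0038] F [-1.  -0.6 -0.1] g 45.1 q [0.41 0.36 1.58 0.   1.21 1.6 ]
 16.28 [506.6 316.6 147.8] yaw 21.75 tilt [-0.0083 -0.0036] F [-0.  -0.4 -0.7] g 44.7 q [0.41 0.36 1.58 0.   1.21 1.6 ]
bar ((509.6482849121094, 318.2547607421875), (131.82925415039062, 13.950220108032227), 21.68178939819336) 153.83102 [-5.50000734e-03 -6.32130357e-03  1.53642534e+02]
posts ((509.8101806640625, 318.18182373046875), (149.492919921875, 110.16748809814453), 21.778671264648438) 108.27617 [4.14932464e-03 1.57531903e-03 1.06972164e+02]
 18.38 [540.  330.1 339.2] yaw 21.76 tilt [-0.0015 -0.0006] F [-0.2 -0.  -0.8] g 44.7 q [0.41 0.28 1.28 0.   1.58 1.6 ]
```

View pics/seated.png

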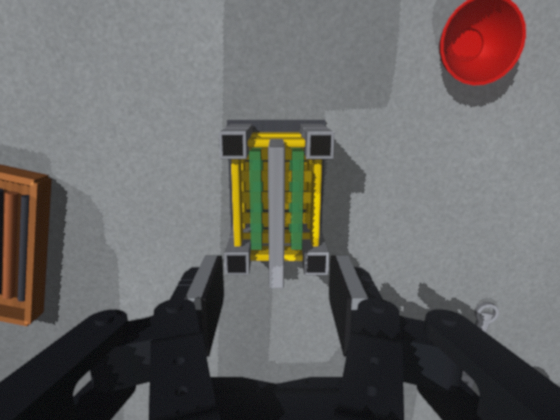

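The frame is seated. The bar and posts are centred within 0.5 mm, the yaw is right, and the bar top is about 152 after the known camera z bias. Next is the key, with the gripper shut.

```bash
python3 - <<'E'
from h import *
C=np.array([464.3,-301.0])
ctrl.gripper_to(0,40)
ctrl.move_ptp([*C,230],rot(-33)); ctrl.move_l([*C,124],vel=120); ctrl.hold(.4); s=rep("above")
c=np.array([*C,124])-s["eef_pos"]; X=C+c[:2]
def f(n=4):
    v=[]
    for _ in range(n): ctrl.hold(.02); s=sensors.read_state(); v.append([s["force"][2],s["eef_pos"][2]])
    return np.mean(v,0)
b=f(8)[0]; print("base",b)
z=120.
log=[]
while z>98:
    ctrl.move_l([*X,z],vel=15); F,a=f(); F-=b; log.append((z,round(a,1),round(F,1)))
    if F>6.2: break
    z-=1.0 if F<1 else .6
print(log); rep()
E
```

```text
above 22.61 [ 464.4 -301.1  124.3] yaw -33.0 tilt [ 0.0004 -0.0004] F [-1.3 -0.1  0.1] g -0.1 q [-0.73  0.31  1.71 -0.    1.12  1.42]
base -0.06090458770392708
[(120.0, np.float64(119.8), np.float64(0.2)), (119.0, np.float64(119.0), np.float64(0.3)), (118.0, np.float64(117.9), np.float64(0.2)), (117.0, np.float64(116.9), np.float64(-0.3)), (116.0, np.float64(115.9), np.float64(-0.0)), (115.0, np.float64(115.1), np.float64(0.9)), (114.0, np.float64(114.2), np.float64(1.5)), (113.4, np.float64(113.5), np.float64(1.9)), (112.80000000000001, np.float64(112.9), np.float64(1.5)), (112.20000000000002, np.float64(112.3), np.float64(2.7)), (111.60000000000002, np.float64(111.7), np.float64(2.4)), (111.00000000000003, np.float64(111.1), np.float64(2.8)), (110.40000000000003, np.float64(110.5), np.float64(3.3)), (109.80000000000004, np.float64(109.9), np.float64(3.3)), (109.20000000000005, np.float64(109.3), np.float64(3.2)), (108.60000000000005, np.float64(108.7), np.float64(3.4)), (108.00000000000006, np.float64(108.1), np.float64(3.3)), (107.40000000000006, np.float64(107.5), np.float64(3.9)), (106.80000000000007, np.float64(107.1), np.float64(5.2)), (106.20000000000007, np.float64(107.0), np.float64(7.6))]
 29.24 [ 464.3 -301.   107. ] yaw -33.0 tilt [ 0.0002 -0.0003] F [ 0.7 -0.6  8. ] g 0.2 q [-0.73  0.33  1.72 -0.    1.09  1.42]
```

The cap is at its stop: 8 mm of travel, then the force rises at a constant height. I'll hold there, press home and release.

```bash
python3 - <<'E'
from h import *
X=[464.2,-300.9]
for _ in range(3): ctrl.hold(.45); rep("hold1")
z=106.2
while z>93:
    z-=1; ctrl.move_l([*X,z],vel=20); ctrl.hold(.05); s=sensors.read_state(); print(round(z,1),s["eef_pos"][2].round(1),s["force"][2].round(1))
    if s["force"][2]>21: break
ctrl.hold(.5); rep("home")
ctrl.move_l([*X,108],vel=25); ctrl.move_l([*X,160],vel=60)
ctrl.move_l([464,-220,300],vel=200); ctrl.move_l([464,-200,340],rot=rot(-33),vel=200); ctrl.hold(.4); rep("away")
rgb,d,T,K=shot("scene","end.png"); P=cloud(d,T,K)
for nm,c,r,z0,z1 in(("cap",(464,-301),30,84,100),("bar",(510,318),80,130,165)):
    m=(np.hypot(P[...,0]-c[0],P[...,1]-c[1])<r)&(P[...,2]>z0)&(P[...,2]<z1)
    print(nm,m.sum(),np.median(P[m],0) if m.any() else None)
E
```

```text
hold1 29.69 [ 464.3 -301.   107. ] yaw -33.0 tilt [ 0.0002 -0.0003] F [-0.  -0.5  8.4] g 0.2 q [-0.73  0.33  1.72 -0.    1.09  1.42]
hold1 30.14 [ 464.4 -301.   107. ] yaw -32.99 tilt [ 0.0002 -0.0003] F [-0.  -1.   8.4] g -0.3 q [-0.73  0.33  1.72 -0.    1.09  1.42]
hold1 30.59 [ 464.3 -301.   107. ] yaw -33.0 tilt [ 0.0002 -0.0002] F [ 2.  -0.3  7.4] g -0.1 q [-0.73  0.33  1.72 -0.    1.09  1.42]
105.2 106.5 10.4
104.2 105.6 10.4
103.2 104.6 11.6
102.2 103.7 12.4
101.2 102.8 12.0
100.2 101.9 13.8
99.2 101.0 13.8
98.2 100.0 14.1
97.2 99.1 14.5
96.2 98.8 18.4
95.2 98.7 22.9
home 34.39 [ 464.5 -301.1   98.7] yaw -32.98 tilt [-0.0001 -0.0003] F [-4.2  3.2 23.5] g -0.0 q [-0.73  0.34  1.73 -0.    1.07  1.42]
away 37.8 [ 463.7 -200.1  339.3] yaw -33.02 tilt [-0.0011  0.0006] F [0.4 0.  0.3] g -0.2 q [-0.58  0.    1.6  -0.    1.55  1.57]
cap 265 [ 469.89742779 -302.44492502   90.30526646]
bar 411 [516.95885615 315.33650381 148.44280871]
```

View pics/end.png

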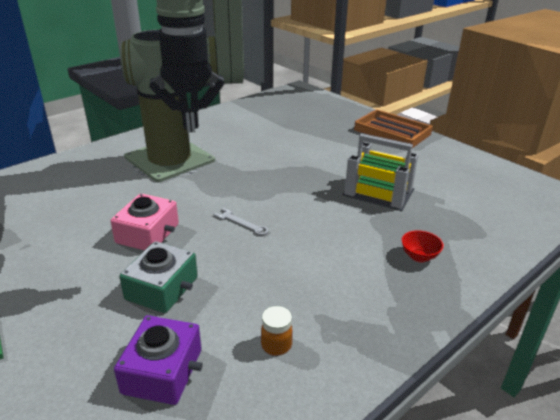

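The end picture shows the stacked frames at (382,175) and the cap back up at 90 mm on the green console at (157,257). The bowl, jar and wrench have not moved, and the arm is clear.

```bash
python3 -c "
from h import *
ctrl.finish_job()"
```

```text
the job is handed in; nothing more can be done
```

I set the loose frame on the fixed frame, let go of it, worked the green console's key through both stages, and handed the job in at about 38 s. No verdict is reported at hand-in, so the results below are from my own checks.

- **Frame:** It met its seat at the expected height, with no sideways force. After release, the wrist camera showed the bar and posts within 0.5 mm of the fixed frame's centre. The yaw was 21.7–21.8° against 21.75°. The bar top was about 152 mm, which is fully down, after allowing for the wrist camera reading about 1.7 mm high.
- **Key, first click:** The cap reached its stop after 8 mm of travel. I held it there for about 1.4 s at about 8 N, and the height did not change.
- **Key, fully home:** The collar then went down a further 8.3 mm to its stop. I held it for 0.5 s at about 23 N and released it.
- **At the end:** The cap was back up at 90.3 mm and the arm was clear. The bowl, jar and wrench looked unmoved in the last picture.

**Disagreements:**
- The scene camera put the cap and bar a few mm off the wrist camera's positions. It sees them at an angle, and its first picture was off by a similar few mm.
- When the gripper opened after seating, the tool shifted about 4 mm down and 3 mm sideways. The frame's position, measured afterwards, was unaffected.

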